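# Tip the parts bin over the edge stop to empty it

## Task

Slide the black parts bin across its shelf until it stands upright and square against the yellow edge stop, then tip it over that stop, without lifting it off, so that it ends on its side lying across the stop with its mouth down in the catch tray and both blue relay modules out of the bin and in the tray. A light bar hangs over the stop, so reach in under it with the tool leaning. Leave the screw jar and the solder spool where they stand.

Things in the scene. Friction and masses are not known exactly. Their poses are not given: they have to be found in the camera images.
- stop_edge (a point): Middle of the top near edge of the fixed station's yellow edge stop, 44 mm above the bench. x points over the stop into the catch tray, y along the stop, z up. Stop 5 mm thick (x 0 to 5 mm). Before it the fixed white bin shelf: level, x -145 to 0 mm, 170 mm wide, 6 mm lower than this point (38 mm above the bench). The whole station varies in place and yaw.
- tray_floor (a point): Centre of the catch tray's floor, fixed behind the stop: 150 mm along x, 180 mm along y, floor 4 mm and aluminium walls 35 mm above the bench. Axes as the stop's.
- light_bar (a point): Middle of the underside of the fixed LED light bar, 285 mm above the bench, 40 mm before the stop's near face; the bar is 30 mm along x and 250 mm along y, carried by one 20 mm square post from the bench near its -y end, 115 mm from this point. Axes as the stop's.
- bin_center (a point): Centre (half-way up) of the loose open-topped black bin: 66 (x) x 116 (y) x 90 mm high, walls 3 mm, inner floor 10 mm up, 0.11 to 0.23 kg empty, slick plastic (friction about 0.15). Starts upright, its +x wall 30 to 60 mm short of the stop, turned up to 0.15 rad; z points out of its mouth. Pushed gently it slides; at the stop a push above mid-height tips it.
- bin_foot (a point): Middle of the bin's lower far edge (33 mm in +x of the bin's centre, at its underside): this edge goes against the stop. Axes as the bin's. At the rim the same wall carries two rubber-tipped rest legs, 20 mm long, 10 mm wide, 53 mm either side of the middle: on its side the bin stands on them in the tray, mouth clear of the floor. Loaded, it falls over by itself only past some 30 to 50 degrees.
- module_a_center (a point): Centre of a loose blue relay module, 48 x 32 x 26 mm block, 0.08 kg, lying in the bin.
- module_b_center (a point): Centre of the other, equal blue relay module, lying in the bin.
- jar: Clear jar of screws with black lid, 48 mm diameter, 58 mm high, beside the station; origin at the centre of its underside. To be left alone.
- spool: White-flanged solder spool, 55 mm diameter, 45 mm high, standing beside the station; origin at the centre of its underside. To be left alone.

How it is judged (in metres and radians):
On the way, in this order (a step that is already met when the one before it is completed fails the run):
1. the bin stands upright (within 0.12 rad), square (within 0.12 rad) against the stop: its foot edge within 8 mm of the stop (x of bin_foot in the frame of stop_edge above -0.008 m and z of bin_foot in the frame of stop_edge below 0 m and angle between bin_center's own z axis and vertical below 0.12 rad and angle between the x axis of bin_center and the x axis of stop_edge, either way round below 0.12 rad), for 0.1 s.
2. the bin is tipped by more than 0.6 rad with its foot edge still at the stop (within 35 mm) (angle between bin_center's own z axis and vertical above 0.6 rad and x of bin_foot in the frame of stop_edge between -0.035 and 0.02 m and z of bin_foot in the frame of stop_edge below 0.025 m).
At the end, for the whole second after the job is handed in: The bin lies on its side across the stop, mouth in the tray (its z axis 1.4 to 2.6 rad from vertical, its foot edge 60 mm before to 30 mm past the near face of the stop); both modules have their centres beyond the bin's mouth and within the catch tray, less than 60 mm above the bench (angle between bin_center's own z axis and vertical between 1.4 and 2.6 rad and x of bin_foot in the frame of stop_edge between -0.06 and 0.03 m and x of module_a_center in the frame of stop_edge between 0.005 and 0.155 m and y of module_a_center in the frame of stop_edge between -0.09 and 0.09 m and height (world z) of each of module_a_center, module_b_center below 0.06 m and z of each of module_a_center, module_b_center in the frame of bin_center above 0.045 m and x of module_b_center in the frame of stop_edge between 0.005 and 0.155 m and y of module_b_center in the frame of stop_edge between -0.09 and 0.09 m); the robot touches nothing.
It fails at once if the bin is lifted off: its foot edge rises more than 50 mm above the stop's top (z of bin_foot in the frame of stop_edge above 0.05 m).
It fails at once if the jar is moved more than 25 mm (distance of jar from where it was at the start of the episode above 0.025 m).
It fails at once if the spool is moved more than 25 mm (distance of spool from where it was at the start of the episode above 0.025 m).
It also fails if it takes over 35 s, if anything falls off the work surface, if the arm or the gripper's body presses on something with over 40 N, if the wrist force passes 120 N, or if a joint passes its speed limit or range.

## Robot

A 7-joint arm with a two-finger parallel gripper is mounted at the origin on a cart in front of the work surface, level with it; the furniture and walls round the work are solid. World frame = base frame: x ahead of the robot, y to its left, z up, the work surface at z = 0. Lengths are in m, angles in degrees, forces in N, time in s.
With the tool pointing down it reaches from about 0.425 to 0.875 m from the base axis. Payload 4.7 kg.
Tool frame: the origin (TCP) lies at the centre of the arm's flange, where the gripper is bolted on; the fingertips stand 182 mm ahead of it and the grasp point (between the pads) lies 164 mm ahead of it; z points along the fingers, y is the line along which they close (so a half turn about z gives the same grasp; the last joint's range is limited). The gripper opens to 87 mm and grips with 3 to 60 N. Pads are 19 mm wide; open, the fingers measure 117 mm over their backs; the gripper's body (75 mm by 190 mm) begins 51 mm behind the grasp point.
Start: joints at [71.11, 18.392, -4.016, 83.108, 1.295, 78.541, -3.26], TCP at [0.219, -0.612, 0.405] pointing down, gripper open.
Joint ranges: [-163.93, 163.93], [-17.29, 119.83], [-79.2, 71.16], [3.27, 140.29], [-89.18, 269.18], [5.43, 117.66], [-154.24, 154.24]. Speed limits (degrees/s): [147.25, 147.25, 180, 180, 180, 180, 180].

## Interface

Orientations are given as [roll, pitch, yaw] about the fixed x, y, z axes, in that order (R = Rz(yaw) Ry(pitch) Rx(roll)).
In Python, from cell import env gives the robot as it stands. The module is installed in compiled form; this text tells all that it offers.
- The arm moves only by the tool step_arm, never from a script. Its argument "steps" is one flat list of numbers, 5 for each row, row after row: the opening, from 0 (shut) to 1 (fully open), then the shift along the tool's x, y, z in mm, then the turn about the tool's z in degrees. In form: [grip, dx, dy, dz, roll, grip, dx, dy, dz, roll, ...]. A call has 1 to 12 rows; each row shifts and turns the commanded pose from where the row before left it, along the tool's axes as they then stand; what a row does not reach is not made up. A row lasts 1/8 s, in which the tool goes at most 62.5 mm and 10.7 degrees, less where a joint would pass 70% of its speed; a pose out of reach is approached as far as the arm can. A call with a gripper value outside its range is refused whole. The fingers move at their own pace and stop on an object; "grip_force" is the grip in N (left out, the last holds). Time passes only in rows, so rows that do not move let the fingers close. It gives the time, the measured TCP pose, the force, the opening and the grip force at its end, in the units of the state.
- env.get_obs(): the state, without advancing time (a new reading comes with each control period).
- env.read_camera(name): name is "side" or "top"; returns a dict with "image" (384x512x3 uint8, red, green, blue), "camera_matrix" (3x3 intrinsics, pixels), "R" (3x3) and "t" (3): a world point X has camera coordinates R X + t. Camera axes: x right, y down, z forward; pixel columns grow to the right and rows downward; lengths in m; the calibration is good to about 2 mm. A picture is of the moment at which its call begins. There is no depth.
- env.sign_off(): hands the job in; it is judged then, once.
The state is a dict: "time_s": time; "qpos": joint angles; "joint_velocities": joint speeds; "effort": joint torques, N m; "tool_pos": TCP position; "tool_rot": TCP orientation; "force": force on the tool from outside, world axes, zero at the start; "wrist_torque": the same for the moment, N m; "grip_width": finger opening in m; "grasp_force": force on a finger pad.
Only numpy, scipy, OpenCV 4.12 (cv2) and the standard library are available. Lean on these libraries where they do the work, as an engineer would, in place of code of your own. Each camera call takes 0.05 s, during which the arm holds its last target. There are 200 camera calls.

## Working session

There is one attempt and no reset: what is moved stays moved. The work goes in short steps, Python scripts to look and compute and a tool call to move; the robot and the scene stay as the last step left them, time stands still between calls to the robot, and variables do not carry over. Pictures are saved under pics/ and viewed, at most 10 in all, crops included, and the job is handed in when it is done.

Besides the shell and the picture viewer there is one more tool, called after ">>>" in YAML: its name, and indented under it one key for each argument. step_arm: Moves the arm, as the interface text tells. Its arguments: {"type":"object","properties":{"steps":{"type":"array","items":{"type":"number"}},"grip_force":{"type":"number"}},"required":["steps"]}

```bash
mkdir -p pics
cat > h.py <<'E'
import numpy as np, cv2
from cell import env
def cam(n,save=None):
    c=env.read_camera(n); 
    if save: cv2.imwrite('pics/'+save,cv2.cvtColor(c['image'],cv2.COLOR_RGB2BGR))
    return c
def ray(c,u,v,z):
    K,R,t=c['camera_matrix'],c['R'],c['t']
    d=R.T@np.linalg.solve(K,[u,v,1.]); o=-R.T@t
    return o+d*(z-o[2])/d[2]
def proj(c,X):
    p=c['camera_matrix']@(c['R']@np.array(X)+c['t']); return p[:2]/p[2]
E
python3 - <<'E'
from h import *
for n in('top','side'):
    c=cam(n,n+'0.png'); print(n,-c['R'].T@c['t'],c['R'][2])
print(env.get_obs())
E
```

```text
top [0.40832962 0.12617862 1.01910597] [ 0.15745772 -0.00142368 -0.9875247 ]
side [ 0.23111014 -0.48060124  0.69958813] [ 0.3788189   0.69575601 -0.61026209]
{'time_s': 0.1, 'qpos': array([71.11264581, 18.43699282, -4.01740696, 83.16551697,  1.294051  ,
       78.5424671 , -3.26030932]), 'joint_velocities': array([-0.07185581, -0.14000807, -0.07374969, -0.08062551,  0.02608641,
        0.10010251,  0.01314303]), 'effort': array([-3.73662160e-04, -4.92571378e+01, -4.05887989e-01, -3.13398957e+01,
       -6.40452141e-02,  3.95718834e-02,  6.34483467e-05]), 'tool_pos': array([ 0.21899325, -0.61181707,  0.40376714]), 'tool_rot': array([-1.79900210e+02,  3.87612232e-03,  1.96981803e+01]), 'force': array([ 0.59916772,  0.65232425, -0.86107679]), 'wrist_torque': array([ 0.01680325, -0.01806755, -0.00575126]), 'grasp_force': 0.0, 'grip_width': 0.08720438719776566}
```

View pics/top0.png

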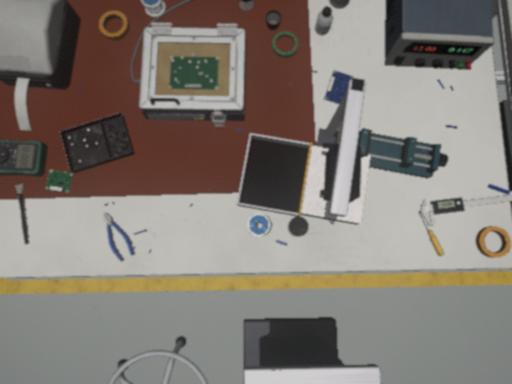

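View pics/side0.png

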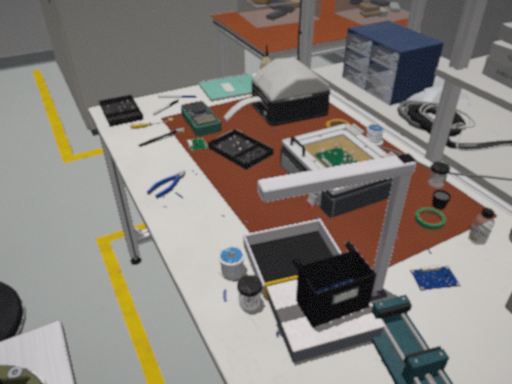

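The top view shows the tray (240–310, 135–215), the yellow stop near column 305, the light bar (355,85)–(340,215), and the bin half hidden under the bar. In the side view the bin is at (335,285), the spool at (232,262) and the jar at (250,293). Next I'll convert the key pixels to positions.

Run:
```python
from h import *
t=cam('top');s=cam('side')
print(t['R'].round(3))
im=t['image'];hsv=cv2.cvtColor(im,cv2.COLOR_RGB2HSV)
m=cv2.inRange(hsv,(15,120,120),(35,255,255)); m[:120]=0;m[230:]=0;m[:,:290]=0;m[:,330:]=0
v,u=np.nonzero(m); print('yellow',len(u),u.min(),u.max(),v.min(),v.max())
P=np.array([ray(t,a,b,.044)[:2] for a,b in zip(u,v)]); r=cv2.fitLine(P.astype(np.float32),2,0,.01,.01).ravel();print(r)
q=(P-r[2:])@r[:2];print(q.min(),q.max())
for n,a,b,z in [('tray',249,135,.035),('tray',239,208,.035),('shelf',363,222,.038),('shelfnr',301,214,.038),('bar',357,80,.3),('bar',339,214,.3),('spool',259,225,.045),('jar',298,227,.058)]: print(n,ray(t,a,b,z).round(3))
c=t['image'][70:240,220:400]; a=cv2.resize(c,None,fx=3.3,fy=3.3,interpolation=cv2.INTER_CUBIC)
cv2.imwrite('pics/t1.png',a[:,:,::-1])
c=s['image'][215:375,230:430]; a=cv2.resize(c,None,fx=3.7,fy=3.7,interpolation=cv2.INTER_CUBIC)
cv2.imwrite('pics/s1.png',a[:,:,::-1])
```

```text
[[-0.018 -1.    -0.001]
 [-0.987  0.018 -0.157]
 [ 0.157 -0.001 -0.988]]
yellow 69 299 312 142 212
[ 0.98010206 -0.19849427  0.5982601   0.00405394]
-0.09007923045313906 0.08431638202541095
tray [0.704 0.137 0.035]
tray [0.523 0.164 0.035]
shelf [ 0.484 -0.131  0.038]
shelfnr [0.506 0.016 0.038]
bar [ 0.725 -0.067  0.3  ]
bar [ 0.478 -0.021  0.3  ]
spool [0.481 0.117 0.045]
jar [0.473 0.026 0.058]
```

View pics/t1.png

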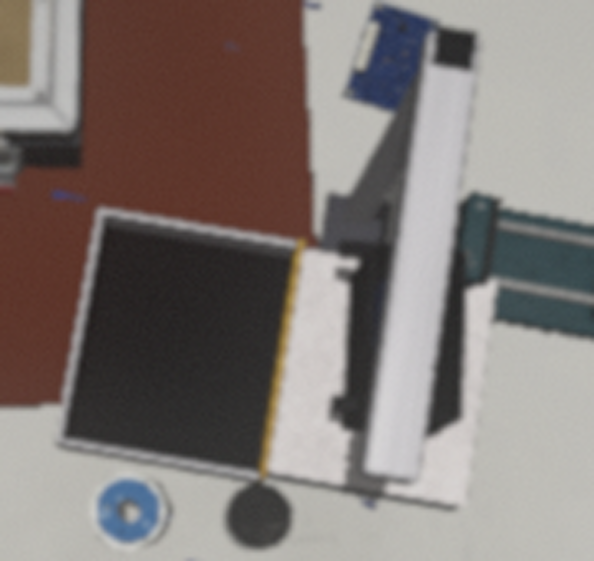

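View pics/s1.png

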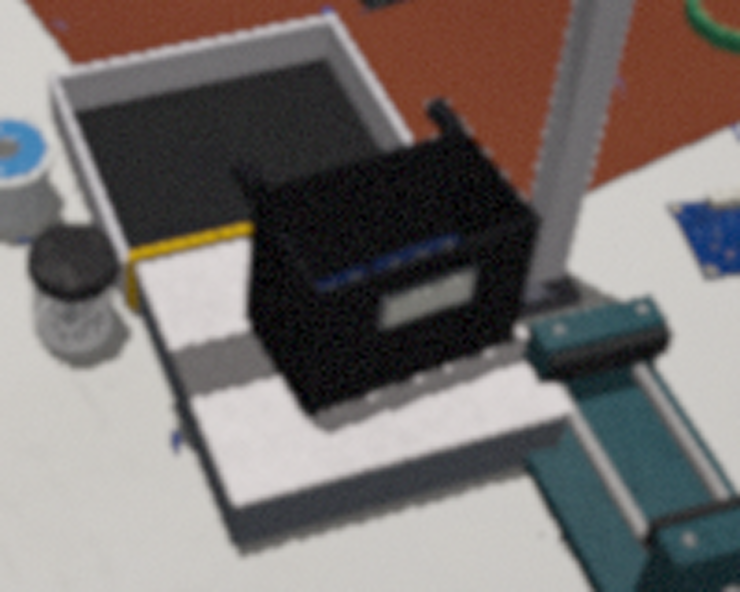

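The crops give the bin's legs at (345,272) and (340,408) in t1, and its near-bottom corners at (310,415) and (525,345) in s1. The teal vise lies behind the shelf on the post side. I'll work in station coordinates from here.

```bash
cat >> h.py <<'E'
ex=np.array([.1985,.9801]);ey=np.array([-.9801,.1985]);S0=np.array([.5955,.0046])-.0025*ex
def st(p): d=np.array(p)[:2]-S0; return (np.array([d@ex,d@ey])*1000).round(1)
def wd(x,y): return S0+ex*x/1000+ey*y/1000
def state():
    o=env.get_obs(); print(round(o['time_s'],2),'tcp st',st(o['tool_pos']),'z',round(o['tool_pos'][2]*1000,1),'rot',o['tool_rot'].round(1),'F',o['force'].round(1),'w',round(o['grip_width'],3),'gf',o['grasp_force'],'q',o['qpos'].round(0)); return o
E
python3 - <<'E'
from h import *
t=cam('top');s=cam('side')
T=lambda a,b,z:st(ray(t,220+a/3.3,70+b/3.3,z)); D=lambda a,b,z:st(ray(s,230+a/3.7,215+b/3.7,z))
print('legs',T(338,272,.123),T(332,408,.123))
print('far wall rim',T(350,280,.128),T(346,420,.128),'near rim +y corner',T(430,433,.128),T(462,418,.128))
print('near bottom',D(313,412,.038),D(527,340,.038),'far bottom left',D(250,312,.038))
print('side rim: near L,R; far L,R',D(310,292,.128),D(535,218,.128),D(255,190,.128),D(455,140,.128))
print('stop ends side',D(133,252,.044),'bar',T(440,68,.3),T(478,30,.3),T(365,472,.3),T(415,478,.3))
print('bar side px', st(ray(s,262,195,.285)))
print('vise z.04',T(460,200,.04),T(500,320,.04),D(530,350,.04),D(650,530,.04),'jar',T(258,515,.058),'spool',T(128,510,.045))
for x,y in((-215,20),(-215,0),(40,53)): print(x,y,wd(x,y).round(3))
state()
E
```

```text
legs [-21.  -44.1] [-31.6  48.5]
far wall rim [-29.2 -38.7] [-41.3  55.6] near rim +y corner [-97.1  54.2] [-116.5   40.5]
near bottom [-111.7   32.9] [-103.1  -83.3] far bottom left [-47.7  40.6]
side rim: near L,R; far L,R [-112.7   41.7] [-102.4  -72.6] [-49.3  43.5] [-46.5 -59.7]
stop ends side [ 1.3 86.4] bar [ -37.9 -119.9] [ -55.5 -145.8] [-31.2 110.7] [-57.7 109. ]
bar side px [-33.6 105.2]
vise z.04 [-111.6 -138.4] [-153.5  -53.1] [-110.3  -80.8] [-213.1  -85. ] jar [ -0.6 121.7] spool [ 90.2 133.9]
-215 20 [ 0.533 -0.205]
-215 0 [ 0.552 -0.209]
40 53 [0.551 0.052]
0.3 tcp st [-676.5  246.6] z 404.4 rot [-180.     0.    19.7] F [ 0.1 -0.1 -0.5] w 0.087 gf 0.0 q [71. 18. -4. 83.  1. 79. -3.]
```

>>> step_arm:
  steps: [1,0,0,0,10.4,1,0,0,0,10.4,1,0,0,0,10.3,1,27,-52,0,0,1,27,-52,0,0,1,27,-52,0,0,1,27,-52,0,0,1,27,-52,0,0,1,27,-52,0,0,1,27,-52,0,0,1,27,-52,0,0,1,0,0,0,0]

```text
time_s: 1.8
tool_pos: [0.5161, -0.241, 0.4049]
tool_rot: [-179.8, -0.1, -10.8]
force: [-0.9, -0.1, -0.7]
grip_width: 0.0871
grasp_force: 0.0
```

```bash
python3 -c "
from h import *
state()"
```

```text
1.8 tcp st [-254.    29.1] z 404.9 rot [-1.798e+02 -1.000e-01 -1.080e+01] F [-0.9 -0.1 -0.7] w 0.087 gf 0.0 q [ 39.  10. -19.  94.   3.  77. -81.]
```

>>> step_arm:
  steps: [1,29,-45,0,0.6,1,0,0,50,0,1,0,0,52,0,1,0,0,50,0,1,0,0,0,0]

```text
time_s: 2.42
tool_pos: [0.5478, -0.2091, 0.2487]
tool_rot: [-179.9, 0.5, -12.1]
force: [-1.3, -0.7, 0.7]
grip_width: 0.0875
grasp_force: 0.0
```

```bash
python3 -c "
from h import *
state()
c=cam('side'); a=cv2.resize(c['image'][130:384,200:512],None,fx=2.3,fy=2.3); cv2.imwrite('pics/s2.png',a[:,:,::-1])"
```

```text
2.42 tcp st [-216.4    4.3] z 248.7 rot [-179.9    0.5  -12.1] F [-1.3 -0.7  0.7] w 0.087 gf 0.0 q [ 35.  19. -19. 102.   7.  61. -89.]
```

View pics/s2.png

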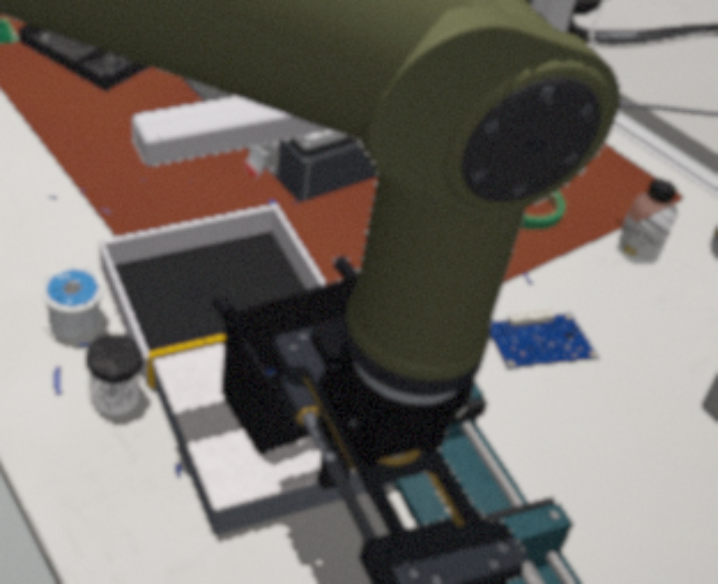

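>>> step_arm:
  steps: [1,0,-15,-5,0.7,1,0,-15,0,0,1,0,-10,0,0,1,0,-8,0,0,1,0,-8,0,0,1,0,-8,0,0,1,0,-6,0,0,1,0,-5,0,0,1,0,0,0,0]

```text
time_s: 3.6
tool_pos: [0.5668, -0.1346, 0.2576]
tool_rot: [-180.0, 0.0, -12.7]
force: [-0.5, 0.4, -0.3]
grip_width: 0.0869
grasp_force: 0.0
```

```bash
python3 -c "
from h import *
state()
c=cam('top'); a=cv2.resize(c['image'][70:240,220:400],None,fx=3.3,fy=3.3,interpolation=cv2.INTER_CUBIC); cv2.imwrite('pics/t3.png',a[:,:,::-1])"
```

```text
3.6 tcp st [-139.7    0.5] z 257.6 rot [-180.     0.   -12.7] F [-0.5  0.4 -0.3] w 0.087 gf 0.0 q [ 29.  18. -22. 102.   8.  61. -98.]
```

View pics/t3.png

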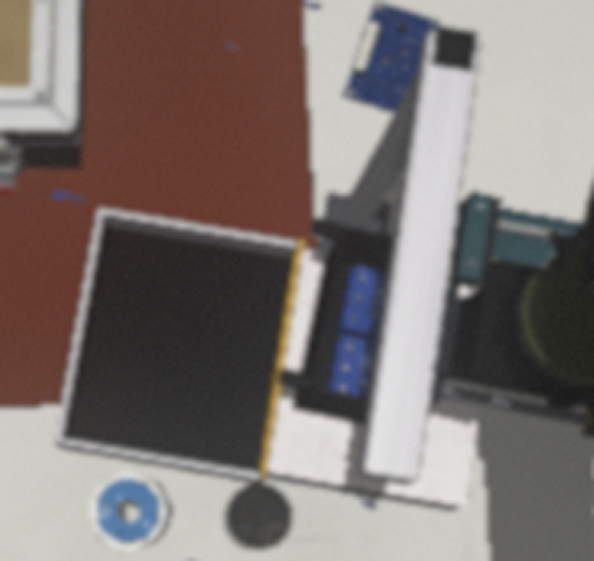

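The bin has slid under the bar, with its far wall from about (330,235) to (298,395). Both blue modules show at (355,300) and (348,362). It still needs about 15 mm of travel.

```bash
cat >> h.py <<'E'
def T(t,a,b,z): return st(ray(t,220+a/3.3,70+b/3.3,z))
E
python3 -c "
from h import *
t=cam('top')
print('legs tip',T(t,314,228,.123),T(t,280,378,.123),'rim far',T(t,330,235,.128),T(t,298,398,.128), 'mods',T(t,352,300,.074),T(t,350,362,.074))"
```

```text
legs tip [ -0.2 -71.6] [ 5.7 34.7] rim far [-11.2 -67.2] [-7.7 46.8] mods [-39.8 -39.5] [-45.3   5.1]
```

>>> step_arm:
  steps: [1,8,-1,0,-1.3,1,8,-4,0,0,1,0,-4,0,0,1,0,-3,0,0,1,0,-2,0,0,1,0,0,0,0]

```text
time_s: 4.45
tool_pos: [0.5851, -0.1248, 0.2578]
tool_rot: [180.0, -0.0, -11.4]
force: [-0.1, -0.9, -0.0]
grip_width: 0.0872
grasp_force: 0.6
```

```bash
python3 -c "
from h import *
state()
c=cam('top'); a=cv2.resize(c['image'][70:240,220:400],None,fx=3.3,fy=3.3,interpolation=cv2.INTER_CUBIC); cv2.imwrite('pics/t4.png',a[:,:,::-1])"
```

```text
4.45 tcp st [-126.4  -15.4] z 257.8 rot [180.   -0.  -11.4] F [-0.1 -0.9 -0. ] w 0.087 gf 0.5891821574186906 q [ 28.  20. -22. 100.   8.  62. -98.]
```

View pics/t4.png

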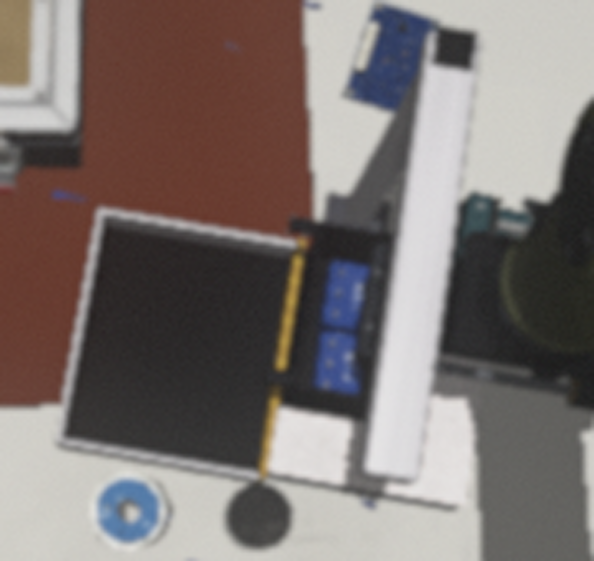

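```bash
python3 -c "
from h import *
t=cam('top')
print('legs tip',T(t,291,226,.123),T(t,267,381,.123),'rim far',T(t,309,236,.128),T(t,283,395,.128),'mods',T(t,346,294,.074),T(t,338,362,.074))
s=cam('side'); a=cv2.resize(s['image'][180:350,230:430],None,fx=3.7,fy=3.5,interpolation=cv2.INTER_CUBIC); cv2.imwrite('pics/s5.png',a[:,:,::-1])
"
```

```text
legs tip [ 15.4 -70.2] [13.9 38.3] rim far [  2.7 -63.9] [ 2.4 46.6] mods [-34.9 -43. ] [-37.    6.6]
```

View pics/s5.png

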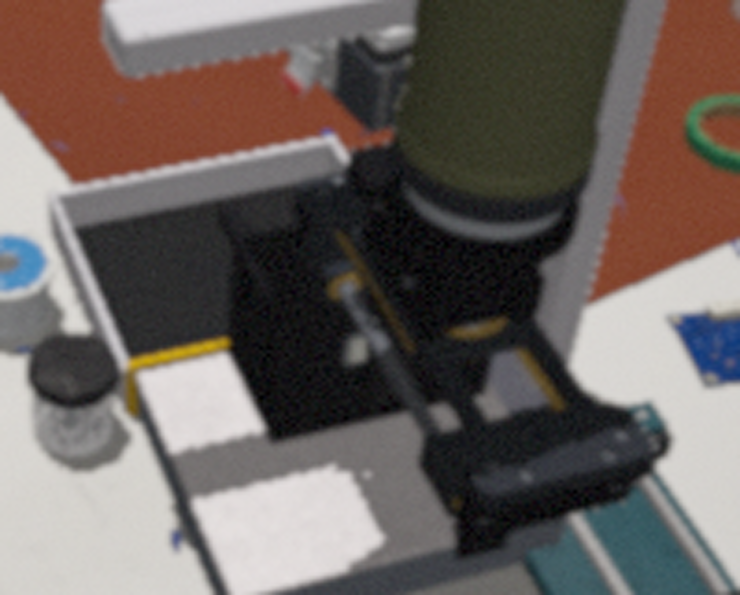

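The legs now line up parallel to the stop, with the foot about 2–5 mm short. I'll nudge it 2 mm and hold, then back off and rise.

>>> step_arm:
  steps: [1,0,-2,0,0,1,0,-1,0,0,1,0,0,0,0,1,0,0,0,0]

```text
time_s: 5.1
tool_pos: [0.5857, -0.1221, 0.2578]
tool_rot: [180.0, -0.0, -11.4]
force: [-0.8, -2.3, 1.6]
grip_width: 0.0866
grasp_force: 1.3
```

```bash
python3 -c "
from h import *
state()"
```

```text
5.1 tcp st [-123.6  -15.6] z 257.8 rot [180.   -0.  -11.4] F [-0.8 -2.3  1.6] w 0.087 gf 1.3147501205094159 q [ 28.  20. -22. 100.   8.  62. -99.]
```

>>> step_arm:
  steps: [1,0,10,0,0,1,0,40,0,0,1,0,40,0,0,1,0,0,-50,-10,1,0,0,-50,-10,1,0,0,-50,-10,1,0,0,-50,-10,1,0,0,-50,-10,1,0,0,-50,-10,1,0,0,0,-10,1,0,0,0,-10,1,0,0,0,-10]

```text
time_s: 6.6
tool_pos: [0.5679, -0.2102, 0.5574]
tool_rot: [-180.0, -0.0, 79.0]
force: [0.2, 0.4, -0.1]
grip_width: 0.0871
grasp_force: 0.0
```

```bash
python3 -c "
from h import *
state()
c=cam('top'); a=cv2.resize(c['image'][70:240,220:400],None,fx=3.3,fy=3.3,interpolation=cv2.INTER_CUBIC); cv2.imwrite('pics/t6.png',a[:,:,::-1])"
```

```text
6.6 tcp st [-213.5  -15.6] z 557.4 rot [-180.   -0.   79.] F [ 0.2  0.4 -0.1] w 0.087 gf 0.0 q [ 43.  14. -31.  73.   7.  95.   2.]
```

View pics/t6.png

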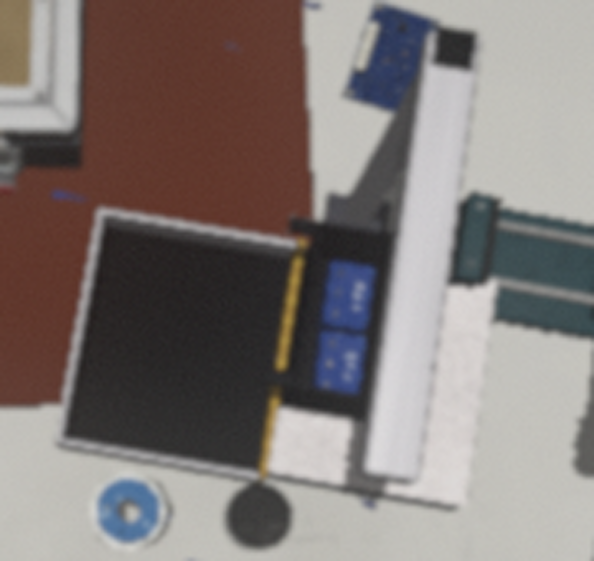

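The bin is flush: the wall contact pushed back with 2.3 N. I'll cross above the bar and come down on the tray side by the near rest leg (station x 0–20, y ≈ +37).

>>> step_arm:
  steps: [0.5,50,-11,0,0,0.5,50,-11,0,0,0.5,50,-11,0,0,0.5,50,-11,0,0,0.5,45,-9,0,0,0.5,0,0,0,0]

```text
time_s: 7.4
tool_pos: [0.5635, 0.0457, 0.558]
tool_rot: [-180.0, -0.1, 79.0]
force: [-0.3, -0.5, 1.0]
grip_width: 0.0445
grasp_force: 0.0
```

```bash
python3 -c "
from h import *
state()"
```

```text
7.4 tcp st [36.4 39.6] z 558.0 rot [-1.8e+02 -1.0e-01  7.9e+01] F [-0.3 -0.5  1. ] w 0.045 gf 0.0 q [ 28.   9. -41.  79.   6.  94. -23.]
```

>>> step_arm:
  steps: [0.5,0,0,50,0,0.5,0,0,50,0,0.5,0,0,50,0,0.5,0,0,50,0,0.5,0,0,50,0,0.5,0,3,20,0,0.5,0,0,0,0]

```text
time_s: 8.28
tool_pos: [0.5675, 0.039, 0.287]
tool_rot: [-179.9, 0.0, 78.5]
force: [-0.0, -0.4, 0.9]
grip_width: 0.0437
grasp_force: 0.0
```

```bash
python3 -c "
from h import *
state()
s=cam('side'); a=cv2.resize(s['image'][150:350,210:430],None,fx=3.4,fy=2.9,interpolation=cv2.INTER_CUBIC); cv2.imwrite('pics/s7.png',a[:,:,::-1])
"
```

```text
8.28 tcp st [30.6 34.3] z 287.0 rot [-179.9    0.    78.5] F [-0.  -0.4  0.9] w 0.044 gf 0.0 q [ 27.  18. -39. 102.  12.  65. -27.]
```

View pics/s7.png

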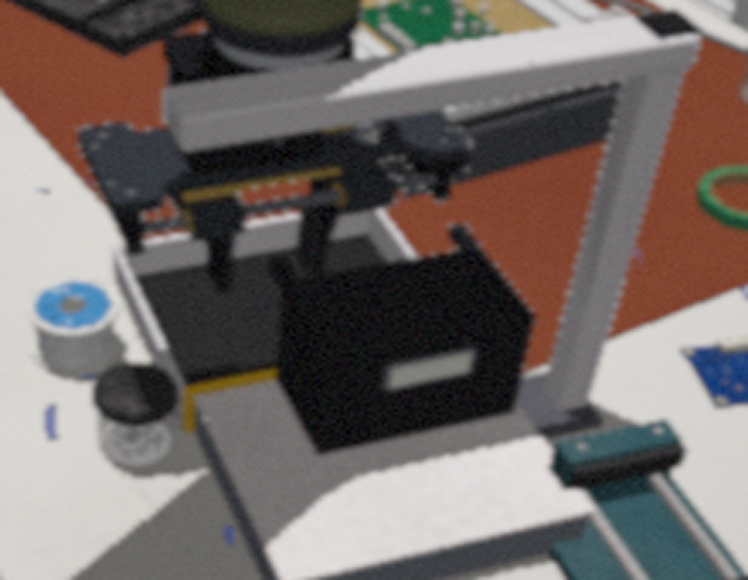

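The fingers at (220,265) and (312,250) straddle the near leg tip at (280,265), clear of the bar. I'll move onto the leg and close lightly.

>>> step_arm:
  steps: [0.5,-6,-2,2,0,0.5,-5,-1,0,0,0,0,0,0,0,0,0,0,0,0,0,0,0,0,0]
  grip_force: 8

```text
time_s: 8.95
tool_pos: [0.5622, 0.0298, 0.2859]
tool_rot: [180.0, -0.0, 78.6]
force: [-0.4, 0.2, -0.3]
grip_width: 0.021
grasp_force: 0.0
```

```bash
python3 -c "
from h import *
state()"
```

```text
8.95 tcp st [20.6 37.6] z 285.9 rot [180.   -0.   78.6] F [-0.4  0.2 -0.3] w 0.021 gf 0.0 q [ 28.  17. -39. 103.  12.  64. -26.]
```

>>> step_arm:
  steps: [0,0,0,0,0,0,0,0,0,0,0,0,0,0,0]

```text
time_s: 9.32
tool_pos: [0.5624, 0.0296, 0.2858]
tool_rot: [180.0, 0.0, 78.6]
force: [1.4, -1.2, 0.5]
grip_width: 0.0097
grasp_force: 8.0
```

The leg is gripped (9.7 mm wide). Next, pull the rim along the tipping arc.

>>> step_arm:
  steps: [0,9,0,2.5,0,0,8.5,0,3.5,0,0,8,0,4.5,0,0,7.5,0,5,0,0,7,0,6,0,0,6.5,0,6.5,0,0,0,0,0,0]

```text
time_s: 10.2
tool_pos: [0.571, 0.0757, 0.2567]
tool_rot: [-179.9, 0.0, 78.6]
force: [-1.1, -1.2, 0.1]
grip_width: 0.0096
grasp_force: 8.0
```

```bash
python3 -c "
from h import *
state()
s=cam('side'); a=cv2.resize(s['image'][150:350,210:430],None,fx=3.4,fy=2.9,interpolation=cv2.INTER_CUBIC); cv2.imwrite('pics/s8.png',a[:,:,::-1])
"
```

```text
10.2 tcp st [67.3 38.1] z 256.7 rot [-179.9    0.    78.6] F [-1.1 -1.2  0.1] w 0.01 gf 8.013012483716011 q [ 23.  21. -39. 102.  15.  62. -33.]
```

View pics/s8.png

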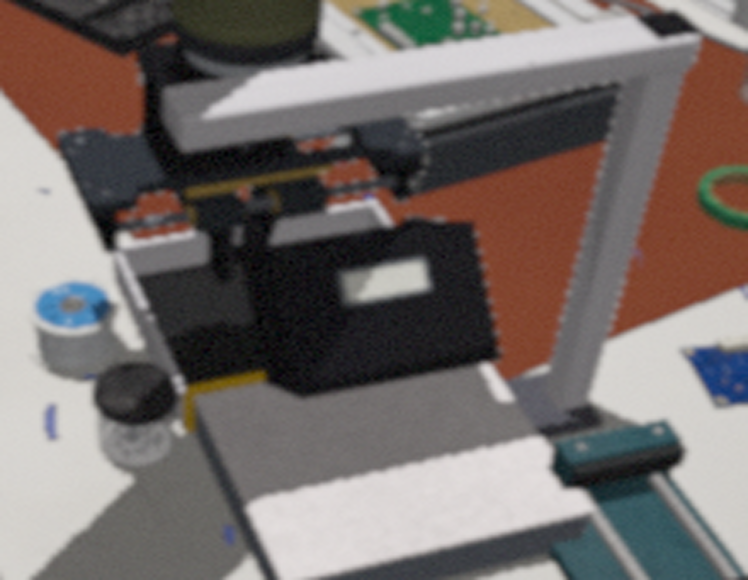

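The bin is tipped about 36°, still square and held at the stop. (I've used 11 views against the 10 allowed, so I'll view no more and use numbers only.) Next, continue to about 50°.

>>> step_arm:
  steps: [0,6,0,7,0,0,5,0,8,0,0,3,0,5,0]

```text
time_s: 10.62
tool_pos: [0.5742, 0.0891, 0.237]
tool_rot: [-180.0, 0.0, 78.6]
force: [1.0, -2.0, -0.2]
grip_width: 0.0098
grasp_force: 8.0
```

```bash
python3 -c "
from h import *
state()"
```

```text
10.62 tcp st [81.1 37.7] z 237.0 rot [-180.     0.    78.6] F [ 1.  -2.  -0.2] w 0.01 gf 8.041117502688166 q [ 21.  23. -39. 103.  16.  60. -35.]
```

>>> step_arm:
  steps: [0.45,3,0,4,0,0.45,2,0,0,0,0.45,30,0,-20,0,0.45,40,0,-45,0,0.45,20,0,-55,0,0.45,0,0,-60,0,0.45,0,0,-60,0,0.45,0,0,0,0,0.45,0,0,0,0]

```text
time_s: 11.75
tool_pos: [0.5927, 0.1825, 0.4736]
tool_rot: [180.0, -0.0, 78.6]
force: [-0.2, 1.1, -1.1]
grip_width: 0.0394
grasp_force: 0.0
```

```bash
python3 -c "
from h import *
state()
s=cam('side','s9.png'); t=cam('top','t9.png')
for n,c in(('s',s),('t',t)):
    h=cv2.cvtColor(c['image'],cv2.COLOR_RGB2HSV); m=cv2.inRange(h,(108,110,50),(128,255,255))
    k,_,S,C=cv2.connectedComponentsWithStats(m)
    for i in range(1,k):
        if S[i,4]>12: print(n,'blue',S[i],st(ray(c,*C[i],.02)))
    b=(c['image'].max(2)<45).astype(np.uint8); b[:,:230]=0
    k,_,S,C=cv2.connectedComponentsWithStats(b)
    for i in range(1,k):
        if S[i,4]>150: print(n,'black',S[i],C[i].round())
    m=cv2.inRange(h,(15,110,110),(35,255,255)); m[:120]=0;m[350:]=0;m[:,:255]=0; m[:,340:]=0; print('yellow',m.sum()//255)
"
```

```text
11.75 tcp st [176.3  38. ] z 473.6 rot [180.   -0.   78.6] F [-0.2  1.1 -1.1] w 0.039 gf 0.0 q [ 14.  18. -42.  80.  12.  86. -39.]
s blue [349  29   7   4  13] [1369.  -753.9]
s blue [374  39   5   6  13] [1199.6 -788.1]
s blue [ 392   44   50   58 1033] [ 863.9 -775.4]
s blue [149 176  31  21 152] [405.2 227.8]
s blue [413 268  44  21 608] [ -63.7 -244.6]
s black [242   1  47  18 471] [264.  12.]
s black [ 230   21   98  104 4412] [275.  72.]
s black [241  81  18  42 331] [249.  96.]
s black [408 106  24  26 241] [419. 118.]
s black [230 131  42  37 430] [250. 151.]
s black [335 184  55  30 530] [362. 199.]
s black [ 251  226  104   67 4082] [305. 260.]
s black [239 276  23  20 363] [250. 286.]
s black [374 306  36  13 204] [391. 312.]
yellow 147
t blue [327  74  22  28 240] [ -46.1 -247.6]
t blue [490 186  19   7  34] [-473.2  -60.3]
t blue [115 225  15  20  26] [409.  214.2]
t blue [110 236   4  13  15] [432.6 237.8]
t black [387   0  15  52 592] [393.  21.]
t black [403  42  79  14 564] [442.  49.]
t black [501 103  11  87 271] [507. 146.]
t black [297 140  27  38 359] [312. 153.]
t black [276 334  31  30 333] [292. 348.]
yellow 132
```

>>> step_arm:
  steps: [0.45,50,-10,-20,0,0.45,50,-10,-20,0,0.45,50,-10,-10,0,0.45,50,-10,0,0,0.45,0,0,0,0]

```text
time_s: 12.48
tool_pos: [0.5908, 0.3914, 0.5204]
tool_rot: [-179.7, 0.0, 79.1]
force: [-0.6, -0.2, -0.2]
grip_width: 0.0393
grasp_force: 0.0
```

```bash
python3 -c "
from h import *
state()
s=cam('side','s10.png'); t=cam('top','t10.png')
for n,c in(('s',s),('t',t)):
    h=cv2.cvtColor(c['image'],cv2.COLOR_RGB2HSV); m=cv2.inRange(h,(105,80,30),(130,255,255))
    k,_,S,C=cv2.connectedComponentsWithStats(m)
    for i in range(1,k):
        if S[i,4]>8: print(n,'blue',S[i],st(ray(c,*C[i],.017)))
# coarse ASCII of scene
def asc(c,r0,r1,c0,c1,dr,dc):
    h=cv2.cvtColor(c['image'],cv2.COLOR_RGB2HSV)
    for r in range(r0,r1,dr):
        l=''
        for q in range(c0,c1,dc):
            H,S,V=h[r,q]
            l+= 'b' if 105<=H<=130 and S>100 and V>50 else 'Y' if 15<=H<=35 and S>110 and V>90 else '#' if V<32 else '+' if V<70 else '.' if V<140 else ' '
        print(r,l)
asc(t,130,235,232,375,2,1)
asc(s,215,345,230,400,3,1)
"
```

```text
12.47 tcp st [380.7  81.4] z 520.4 rot [-179.7    0.    79.1] F [-0.6 -0.2 -0.2] w 0.039 gf 0.0 q [-10.  30. -44.  60.  20.  97. -58.]
s blue [ 349   22   94   81 3147] [1023.7 -833.4]
s blue [183  96  11   1  11] [901.7  87.3]
s blue [374 125   6   6  17] [ 521.9 -431.8]
s blue [148 176  32  21 191] [408.8 228.3]
s blue [221 247  20  16 104] [118.9 130. ]
s blue [237 249   5   6  10] [123.9 108.1]
s blue [413 267  44  22 665] [ -61.4 -246.9]
s blue [224 291   2  10  17] [ 17.6 164.2]
t blue [144   0  14   4  43] [ 479.6 -399.2]
t blue [327  73  23  30 379] [ -47.2 -250. ]
t blue [489 185  20   9  48] [-473.9  -61.3]
t blue [251 216  16  17 148] [ 90.7 130.2]
130 ..................................................................................     .......................                   ..........    
132 ..................  ..............................................................     .................+.....                 ............    
134 .................               ..................................................     ................++....                  .....
[... 14411 characters left out ...]

335                                                .   ..++.                                                                    ......++++++++++++++++++...........   ........
338                                                      ..+.                                                        ......++.+++++++++++++++++++++..................  .......
341                                                       ..+..                                           .......++++++++++++++++++++++++.+++....++++.................   .....
344                                                         .+..                               ......+++++++++++++++++++++++++++.+............     ..+..................   ...
```

```bash
python3 -c "
from h import *
t=cam('top')
I=cv2.GaussianBlur(t['image'].astype(np.float32),(3,3),0)
h=cv2.cvtColor(t['image'],cv2.COLOR_RGB2HSV)
for r in range(138,216,2):
    l=''
    for q in range(240,335):
        R,G,B=I[r,q]; v=(R+G+B)/3
        l+= 'b' if B-R>18 else 'Y' if R-B>45 and v>60 else ' ' if v>140 else str(min(9,int(v//8))) if v<80 else '.'
    print(r,l)
print('label',T(t,0,0,.1)*0, st(ray(t,287,154,.108)),st(ray(t,308,156,.108)),st(ray(t,284,175,.108)))
"
```

```text
138 YYYYYYYY.  .9889999..........                ......YYY...9999YYYYYYYYYYYYY.   .................
140 YYYYYYY.  ..756666677778889999...........           ...866667777889999.YYY.   .................
142 YYYYYYY.  .9655555555555666666677778888999...........8655555555566666777789....................
144 YYYYYY.   .75555555555555555555555555666666777777765444555555555555566666666666777788899.......
146 YYYYYY.  ..6555555555555555555555555555555555555555444555555555555556666666666666666666777789..
148 YYYYYY.  .8655555555555555555555555555555555554455555555555555555556666666666666666666666679...
150 YYYYY.   .755555555555555555555555555555555555545555555555555555555566666666666666666666668..  
152 YYYYY.  .9655555555555555555555555555555555555555555555555556677766666666666666666666666679.   
154 YYYY..  .7555555555555555555555555555555555555555555555555569..  .....87666666666666666667..   
156 YYYY.   .755555555555555555555555555555555555555555555555568.         .8666666666666666667..   
158 YYYY.  .9655555555555555555555555555555555555555555555555569.         .8666666666666666678.    

[... 2155 characters left out ...]
77777778.YYY                         ...    
204 .......999.......988777666666666666666666666666677777777778YYY                         ....    
206 ...........          .......9887776666666666666777777777779YYY                         ...     
208 ................                ........988877777777777778.YYY                        ....     
210 ................                            ........988889YYY                          ...     
212 .................                                       ..YYY                         ....     
214 ...................                                                                   .......  
label [ 0. -0.] [ 55.6 -30.2] [  8.  -34.2] [54.1 18.8]
```

```bash
python3 -c "
from h import *
t=cam('top')
for u,v in((329,150),(326,166),(322,190)): print('bottom edge',[st(ray(t,u,v,z)) for z in(.11,.115,.044)])
for u,v in((284,148),(278,182)): print('rim',[st(ray(t,u,v,z)) for z in (.09,.1)])
s=cam('side')
# side-view bottom face corners: upper-right, lower-left/right
for u,v,z in((351,263,.11),(293,291,.044),(348,278,.044),(278,270,.11)): print(st(ray(s,u,v,z)))
for r in range(225,296,3):
    print(r,''.join(str(min(9,int(x)//7)) for x in s['image'][r,262:356].mean(1)))
"
```

```text
bottom edge [array([-36.4, -56.1]), array([-35.7, -54.6]), array([-45.1, -75.2])]
bottom edge [array([-35.4, -18.2]), array([-34.7, -17. ]), array([-44.1, -34.6])]
bottom edge [array([-35. ,  37.5]), array([-34.4,  38.4]), array([-43.7,  25.2])]
rim [array([ 64.3, -47.8]), array([ 64.5, -45. ])]
rim [array([64.2, 33.6]), array([64.4, 35.5])]
[-52.9 -55.2]
[-31.5  43.9]
[-31.9 -67.8]
[-31.2  74.8]
225 9999999999999999999999999999999999999999999999999999999999999999999988975689999999999999999999
228 9999999999999999999999999999999999999999999999999999999987665665445454544457999999999999999999
231 9999999999999999999999999999999999999999999876655555444555545555545545454464689999999999999999
234 9999999999999999999999999999988776655445455454445567899999999999845555554554544799999999999999
237 9999999999999999999866655555555555545557899999999999999999999999997445554545545579999999999999
240 9999999999998776554334655455555454445699999999999999999999999999999854455554544556899999999999
243 6665545545565655543324465555455545545569999999999999999999999999997555554554555545557999999999
246 555
[... 975 characters left out ...]
2999999
276 9765555565655655553333334321221102113212111222312022322233120223122222002223222000221129999999
279 9995666666678899999999999984222212222222222211131002122222322121122322011112223222245689999999
282 9999999999999999999999999999520212220223222201221112222213211121321223344568999999999999999999
285 9999999999999999999999999999993220331021332212203223222012234457899999999999999999999999999999
288 9999999999999999999999999999999411221131322122113345789999999999999999999999999999999999999999
291 9999999999999999999999999999999962212245678999999999999999999999999999999999999999999999999999
294 9999989999999999999999999999999999999999999999999999999999999999999999999999999999999999999999
```

The bin fell, but it now rests with its foot on the shelf at x ≈ −32. It is rocked slightly bottom-down over the stop, with its legs in the air and the modules still inside. I'll press its mouth end down so it rocks onto the legs and the modules slide out.

>>> step_arm:
  steps: [0.45,-47,14,0,-0.5,0.45,-47,14,0,0,0.45,-47,14,0,0,0.45,-47,14,0,0,0.45,-47,14,0,0,0.45,-47,14,0,0,0.45,-47,13,0,0,0.45,0,0,50,0,0.45,0,0,50,0,0.45,0,0,50,0,0.45,0,0,0,0]

```text
time_s: 14.1
tool_pos: [0.6244, 0.0421, 0.37]
tool_rot: [-179.6, 0.2, 78.9]
force: [0.6, -0.2, -0.1]
grip_width: 0.0393
grasp_force: 0.0
```

```bash
python3 -c "
from h import *
state()"
```

```text
14.1 tcp st [ 45.  -20.8] z 370.0 rot [-179.6    0.2   78.9] F [ 0.6 -0.2 -0.1] w 0.039 gf 0.0 q [ 25.  21. -40.  88.  14.  76. -27.]
```

>>> step_arm:
  steps: [0.45,4,-4,50,0,0.45,0,0,10,0,0.45,0,0,7,0,0.45,0,0,6,0,0.45,2,0,6,0,0.45,0,0,0,0]

```text
time_s: 14.85
tool_pos: [0.6231, 0.0515, 0.2947]
tool_rot: [-180.0, 0.0, 79.1]
force: [-0.3, -0.5, -0.1]
grip_width: 0.0391
grasp_force: 0.0
```

```bash
cat > m.py <<'E'
from h import *
state()
t=cam('top')
I=cv2.GaussianBlur(t['image'].astype(np.float32),(3,3),0)
h=cv2.cvtColor(t['image'],cv2.COLOR_RGB2HSV)
b=((I[:,:,2]-I[:,:,0])>18).astype(np.uint8); b[:138]=0; b[212:]=0; b[:,:240]=0; b[:,332:]=0
k,_,S,C=cv2.connectedComponentsWithStats(b)
for i in range(1,k):
    if S[i,4]>5: print('blue',S[i],st(ray(t,*C[i],.03)))
# label (bright patch on bin)
g=(I.mean(2)>100).astype(np.uint8); g[:145]=0;g[195:]=0;g[:,:262]=0;g[:,325:]=0
k,_,S,C=cv2.connectedComponentsWithStats(g)
for i in range(1,k):
    if S[i,4]>40: print('bright',S[i],st(ray(t,*C[i],.108)))
for v in(150,166,186):
    r=I[v,300:345].mean(1); u=300+np.argmax(r[5:]>95)+5; print('bot edge',v,u,st(ray(t,u,v,.11)))
E
python3 m.py
```

```text
14.85 tcp st [ 54.  -17.7] z 294.7 rot [-180.     0.    79.1] F [-0.3 -0.5 -0.1] w 0.039 gf 0.00028950562182217254 q [ 24.  24. -39.  93.  16.  68. -30.]
bot edge 150 305 [ 17.1 -46.3]
bot edge 166 305 [11.1 -9.7]
bot edge 186 305 [ 3.7 35.4]
```

>>> step_arm:
  steps: [0.45,-5,0,4,0,0.45,0,0,4,0,0.45,0,0,4,0,0.45,0,0,4,0,0.45,0,0,0,0]

```text
time_s: 15.52
tool_pos: [0.6231, 0.0516, 0.2818]
tool_rot: [179.8, -0.5, 79.3]
force: [0.4, 9.2, 12.1]
grip_width: 0.0389
grasp_force: 6.7
```

```bash
python3 m.py
```

```text
15.53 tcp st [ 54.  -17.7] z 281.8 rot [179.8  -0.5  79.3] F [ 0.4  9.2 12.1] w 0.039 gf 6.746345812571235 q [ 24.  25. -39.  94.  16.  66. -30.]
bot edge 150 305 [ 17.1 -46.3]
bot edge 166 305 [11.1 -9.7]
bot edge 186 305 [ 3.7 35.4]
```

The wrist force (+x, +z) shows the fingers hooked the rim's front. Combining both views puts the foot at about −24, the bin leaning back about 13°, and the rim top near x ≈ 45. I'll rise, move back over the top wall, and press there.

>>> step_arm:
  steps: [0.45,4,0,-10,0,0.45,0,0,-25,0,0.45,-11,0,0,0,0.45,-11,0,0,0,0.45,0,0,0,0]

```text
time_s: 16.2
tool_pos: [0.6183, 0.0261, 0.3124]
tool_rot: [-179.9, 0.1, 78.9]
force: [0.7, -1.2, -0.4]
grip_width: 0.0394
grasp_force: 0.0
```

```bash
python3 m.py
python3 - <<'E'
from h import *
s=cam('side')
for r in range(225,300,3):
    print(r,''.join(str(min(9,int(x)//7)) for x in s['image'][r,262:356].mean(1)))
E
```

```text
16.2 tcp st [ 28.1 -18.1] z 312.4 rot [-1.799e+02  1.000e-01  7.890e+01] F [ 0.7 -1.2 -0.4] w 0.039 gf 0.0 q [ 26.  23. -39.  93.  15.  70. -27.]
blue [256 147  22  42 647] [96.5 -7.6]
bright [319 170   6  25 104] [-33.7  23.4]
bot edge 150 305 [ 17.1 -46.3]
bot edge 166 305 [11.1 -9.7]
bot edge 186 320 [-29.2  29.4]
225 9999999999999999999999999999999999999951122259999999999999999996333348999999999999999999999999
228 9999999999999999999999999999999999999952212359999999999997777664132347999999999999999999999999
231 9999999999999999999999999999999999999995212259999999999995444543222312357899999999999999999999
234 9999999999999999999999999999998999999999999999999999999997532212111322322224689999999999999999
237 9999999999999999877655544454546999999999999999876533322323222012210022211233113347999999999999
240 9999999999997422455454444332222222443231122221220222213220122322122022111223221211137999999999
243 7775565556899732021222222221222123203110120221112212200231212222222223202323323223235899999999
246 656665666799996320133222322213212212222212230212211222232221222111122122222223132222
[... 993 characters left out ...]
9999999
279 9995566567677799998789999974211122223312222312142366689999999999999999999999999999999999999999
282 9999999999999999999999999999974332223456799999999999999999999999999999999999999999999999999999
285 9999999999999999999999999999999999999999999999999999999999999999999999999999999999999999999999
288 9999999999999999999999999999999999999999999999999999999999999999999999999999999999999999999999
291 9999999999999999999999999999999999999999999999999999999999999999999999999999999999999999999999
294 9999999999999999999999999999999999999999999999999999999999999999999999999999999999999999999999
297 9999998999999999999999999999999999999999999999999999999999999999999999999999999999999999999999
```

Both modules now show blue in the tray at about (96, −8). I'll pull the arm clear and measure the bin's attitude.

>>> step_arm:
  steps: [0.45,0,0,-50,0,0.45,0,0,-50,0,0.45,0,0,-50,0,0.45,0,0,-40,0,0.45,60,-15,0,0,0.45,60,-15,0,0,0.45,60,-15,0,0,0.45,60,-15,0,0,0.45,60,-15,0,0,0.45,0,0,0,0]

```text
time_s: 17.55
tool_pos: [0.5981, 0.345, 0.5023]
tool_rot: [-179.7, -0.2, 79.8]
force: [0.5, -0.1, -0.1]
grip_width: 0.0394
grasp_force: 0.0
```

```bash
python3 m.py
python3 - <<'E'
from h import *
s=cam('side');t=cam('top')
for r in range(222,285,3):
    print(r,''.join(str(min(9,int(x)//7)) for x in s['image'][r,250:360].mean(1)))
I=cv2.GaussianBlur(t['image'].astype(np.float32),(3,3),0)
for r in range(138,212,3):
    l=''
    for q in range(240,335):
        R,G,B=I[r,q]; v=(R+G+B)/3
        l+= 'b' if B-R>18 else 'Y' if R-B>45 and v>60 else ' ' if v>140 else str(min(9,int(v//8))) if v<80 else '.'
    print(r,l)
E
```

```text
17.55 tcp st [336.6  65. ] z 502.3 rot [-179.7   -0.2   79.8] F [ 0.5 -0.1 -0.1] w 0.039 gf 0.0 q [ -3.  28. -45.  66.  19.  93. -54.]
blue [256 147  22  42 646] [96.6 -7.4]
bright [316 145   9  50 255] [-29.    3.7]
bright [281 153  12  22 201] [52.7 -7.3]
bot edge 150 322 [-20.8 -53.2]
bot edge 166 321 [-24.3 -16.2]
bot edge 186 318 [-24.8  30.2]
222 99999999999999999999999999999999999999999999999999999999999999999999999999999999999999999999999999999999999999
225 99999999999999999999999999999999999999999999999999999999999999999999999999999999999999999999999999999999999999
228 99999999999999999999999999999999999999999999999999999999999999999999877667665468999999999999999999999999999999
231 99999999999999999999999999999999999999999999999999999999999999999999954344444444444579999999999999999999999999
234 99999999999999999999999999999999999999999888999999999999999999999999998444444443445444456899999999999999999999
237 99999999999999999999999999998765453344334469999999999999999998776544444444443445534543443445689999999999999999
240 9999999999999999999999997423434444424344444445677765544
[... 3460 characters left out ...]
...  
192 9753333333333344555555555555555555555544444444444455555555555555566666666668.            ....  
195 85433333333333333445555555555555555555555555555555555555555679...........98..           ....   
198 643333333333333333344455555555555555555666566666666666666678YYY                         ....   
201 644433333333333333334444555555555555555556666666666666666679YYY                         ...    
204 .....999877666555444444444455555555556566666666666666666678YYY                         ....    
207 .......................99887789..98877766666666666666666779YYY                        ....     
210 78..............................           ........9887778YYY                         ....
```

Run:
```python
from h import *
from scipy.optimize import brentq
s=cam('side');t=cam('top')
def tri(sp,tp):
    # edges run along station y: compare x at same z
    def xs(c,P,z):
        a=np.array([st(ray(c,*p,z)) for p in P]); return a[:,0].mean()
    f=lambda z: xs(s,sp,z)-xs(t,tp,z)
    z=brentq(f,-.05,.25); return round(z,3),xs(s,sp,z)
print('foot',tri([(347,271),(290,282)],[(322,150),(321,166),(318,186)]))
print('upper bottom edge',tri([(345,241),(281,254)],[(303,150),(299,166),(296,183)]))
for z in(.02,.036): print('mod corners',[st(ray(t,u,v,z)) for u,v in((257,147),(273,151),(255.5,187),(271,187))])
# side view blue in tray + jar/spool unchanged
print('spool/jar',st(ray(t,259,225,.045)))
```

```text
foot (0.064, np.float64(-28.7))
upper bottom edge (0.09, np.float64(22.2))
mod corners [array([129.4, -57.4]), array([ 88.4, -54.5]), array([114.9,  42.8]), array([77.4, 35.9])]
mod corners [array([128.7, -53.1]), array([ 88.3, -50.3]), array([114.4,  45.4]), array([77.5, 38.7])]
spool/jar [ 89.6 134.8]
```

The estimates agree. The bin is mouth-down by about 25°, resting on its legs with its foot at about −29 mm. Both modules lie past the mouth at x ≈ 80–120, y ≈ −55 to +40, and the arm is clear. I'll hand in.

```bash
python3 -c "
from h import *
print(env.sign_off())"
```

```text
the job is handed in; nothing more can be done
None
```

I handed the job in, but the sign-off gave no verdict. By my measurements the bin lies across the stop, mouth down in the tray and tilted about 2.0 rad; both modules are out in the tray, and the jar and spool were not touched. The tool stayed vertical because the moves offer no way to lean it, so I tipped the bin by one of its legs from the tray side, and I viewed 11 pictures against the limit of 10.

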